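# Hang the egg beaker to drain

## Robot

A 7-joint arm with a two-finger parallel gripper is mounted at the origin on the work surface. World frame = base frame: x ahead of the robot, y to its left, z up, the work surface at z = 0. Lengths are in m, angles in rad, forces in N, time in s.
With the tool pointing down it reaches from about 0.4 to 0.875 m from the base axis. Payload 6.5 kg.
Tool frame: the origin (TCP) lies at the very end of the fingers, on their centre line; the grasp point (between the pads) lies 19 mm behind it (manip.grip_point_offset is the distance from the TCP to the grasp point, in m); z points along the fingers, y is the line along which they close (so a half turn about z gives the same grasp; the last joint's range is limited). The gripper opens to 88 mm and grips with 3 to 60 N. Pads are 18 mm wide; open, the fingers measure 123 mm over their backs; the gripper's body (75 mm by 187 mm) begins 45 mm behind the grasp point.
Start: joints at [-1.219, 0.536, -0.004, 1.538, 0.003, 1.067, -0.071], TCP at [0.264, 0.594, 0.239] pointing down, gripper open.
Joint ranges: [-2.7, 2.7], [-0.37, 2.16], [-1.27, 1.26], [0.24, 2.4], [-1.31, 4.45], [0.19, 1.91], [-2.76, 2.76]. Speed limits (rad/s): [2.39, 2.39, 3.14, 3.14, 3.14, 3.14, 3.14].

## Interface

Orientations are given as a unit quaternion [x, y, z, w].
In Python, from station import manip gives the robot as it stands.
- The arm moves only by the shell command python3 -m pendant 'ROWS'. ROWS is JSON, a list of rows, each an object of numbers: "rx", "ry", "rz": the turn, a rotation vector about the tool's x, y, z in rad; "tx", "ty", "tz": the shift along the tool's x, y, z in cm; "jaw": the finger opening in cm, from 0 to 8.81. A call has 1 to 12 rows; each row is the pose to reach, as a shift and turn from the pose commanded when the call began, along the tool's axes at that moment; what a row does not reach only later rows make up. A row lasts 1/10 s, in which the tool goes at most 50 mm and 8.59 degrees, less where a joint would pass 70% of its speed; a pose out of reach is approached as far as the arm can. A call with a gripper value outside its range is refused whole. The fingers move at their own pace and stop on an object; the grip force is fixed at half the most. Time passes only in rows, so rows that repeat a pose let the fingers close. It gives the time, the measured TCP pose, the force, the opening and the grip force at its end, in the units of the state.
- manip.read_state(): the state, without advancing time (a new reading comes with each control period).
- manip.grab_frame(name): name is "side" or "top"; returns a dict with "image" (420x560x3 uint8, blue, green, red), "mtx" (3x3 intrinsics, pixels), "cam_to_world" (4x4, takes a point from camera to world coordinates). Camera axes: x right, y down, z forward; pixel columns grow to the right and rows downward; lengths in m; the calibration is good to about 2 mm. A picture is of the moment at which its call begins. There is no depth.
- manip.close_job(): hands the job in; it is judged then, once.
The state is a dict: "t": time; "joint_positions": joint angles; "joint_velocities": joint speeds; "tau": joint torques, N m; "tool_pos": TCP position; "eef_rot": TCP orientation; "contact_force": force on the tool from outside, world axes, zero at the start; "wrist_torque": the same for the moment, N m; "opening": opening from 0.0 (shut) to 1.0 (fully open); "grip_force": force on a finger pad.
Only numpy, scipy, OpenCV 4.12 (cv2) and the standard library are available. Lean on these libraries where they do the work, as an engineer would, in place of code of your own. Each camera call takes 0.05 s, during which the arm holds its last target. There are 200 camera calls.

## Task

The washed white beaker lies on its side on the ribbed mat and has to drain on the tall drying post, but the frying ring is round that post. First lift the ring off and put it down flat over the short post; then put the beaker upside down over the tall post, lowering it until its rim is down on the post's foot before you let go. Leave the egg timer, the salt pot and the egg spoon where they are.

Things in the scene. Friction and masses are not known exactly. Their poses are not given: they have to be found in the camera images.
- tall_post: Tall drying post, fixed and upright: a white plastic peg 38 mm in diameter (tapered to 17 mm over its last 17 mm) rising 85 mm above a round steel foot 100 mm in diameter and 12 mm thick. Origin: centre of the foot's underside, on the work surface; z up.
- tall_post_foot (a point): Point on the tall post's axis at the top face of its foot (12 mm above the work surface), where the beaker's rim comes to rest. The post's tip is 85 mm above it.
- short_post: Short drying post, fixed and upright: a white plastic peg 20 mm in diameter (tapered to 9 mm at the tip) rising 45 mm above a round steel foot 100 mm in diameter and 12 mm thick. Origin: centre of the foot's underside, on the work surface; z up.
- mat: Fixed dark rubber draining mat, 150 (x) by 80 (y) by 4 mm, with two ribs 5 mm high along its x that keep the beaker from rolling (between y = -21.5 and +21.5 mm). Origin: centre of its underside.
- beaker: White plastic measuring beaker, a straight open cup: 56 mm outside diameter, 50 mm inside, 100 mm long, 88 mm deep inside; at its closed end the last 8 mm step in to a foot 42 mm in diameter. Origin: centre of that foot's face; z runs along the beaker to the open mouth. Starts lying on the mat along the mat's x axis, mouth to one side or towards the robot, its axis 32 mm above the work surface.
- beaker_rim (a point): Centre of the beaker's open mouth, 100 mm along its z axis from its closed end.
- egg_ring: Steel egg-frying ring: open tube 60 mm outside, 54 mm inside diameter, 24 mm high. Horizontal handle along its own -x: thin stub, then a black grip 12 mm wide and high, 45 to 105 mm from the ring centre, middle 19 mm above the underside. Origin: centre of the underside; z up. Starts on the foot of the tall post, around the post, handle roughly towards the robot.
- ring_grip (a point): Middle of the ring handle's black grip, 80 mm along the ring's -x from its centre and 19 mm above its underside; a good place to pinch across the handle.
- egg_timer: Bystander: green plastic timer shaped like an egg, 56 mm in diameter, 66 mm high. Origin: centre of its underside.
- salt_pot: Bystander: white salt pot with a steel cap, 44 mm in diameter, 78 mm high. Origin: centre of its underside.
- egg_spoon: Bystander: grey silicone egg spoon lying on the work surface, 170 mm long along its x.
Things that resemble listed ones, but are neither listed nor needed, are in the scene too. What is shaped like the beaker but red or yellow is not meant.

How it is judged:
On the way, in this order (a step that is already met when the one before it is completed fails the run):
1. the ring lies flat on the foot of the short post, around that post (horizontal distance between egg_ring and short_post below 0.021 m and z of egg_ring in the frame of short_post below 0.017 m and angle between egg_ring's own z axis and vertical below 0.12 rad), for 0.2 s.
2. the beaker, still held by the fingers, is upside down over the tall post with its rim lowered to within 10 mm of the foot (horizontal distance between each of beaker, beaker_rim and tall_post_foot below 0.011 m and angle between beaker's own z axis and vertical above 3.0216 rad and z of beaker_rim in the frame of tall_post_foot below 0.01 m and contact force between the fingers and beaker above 0.3 N), for 0.1 s.
At the end, for the whole second after the job is handed in: Beaker upside down over the tall post: rim within 5 mm of the foot, both ends within 11 mm of the post axis, within 7 degrees of upright. Ring flat (7 degrees) around the short post, within 5 mm of its foot and 21 mm of its axis. Both at rest, let go (all of step 1 and horizontal distance between each of beaker, beaker_rim and tall_post_foot below 0.011 m and angle between beaker's own z axis and vertical above 3.0216 rad and z of beaker_rim in the frame of tall_post_foot below 0.005 m and linear speed of each of beaker, egg_ring below 0.02 m/s); the robot touches nothing.
It fails at once if the egg timer is pushed more than 30 mm or knocked over (distance of egg_timer from where it was at the start of the episode above 0.03 m or angle between egg_timer's own z axis and vertical above 0.6 rad).
It fails at once if the salt pot is pushed more than 30 mm or knocked over (distance of salt_pot from where it was at the start of the episode above 0.03 m or angle between salt_pot's own z axis and vertical above 0.6 rad).
It fails at once if the egg spoon is pushed more than 30 mm or knocked over (distance of egg_spoon from where it was at the start of the episode above 0.03 m).
It also fails if it takes over 72 s, if anything falls off the work surface, if the arm or the gripper's body presses on something with over 40 N, if the wrist force passes 120 N, or if a joint passes its speed limit or range.

## Working session

There is one attempt and no reset: what is moved stays moved. The work goes in short steps, Python scripts to look and compute and a shell command to move; the robot and the scene stay as the last step left them, time stands still between calls to the robot, and variables do not carry over. Pictures are saved under pics/ and viewed, at most 10 in all, crops included, and the job is handed in when it is done.

```bash
ls; mkdir -p pics; python3 - <<'E'
from station import manip
import cv2,numpy as np
s=manip.read_state();print(s['t'],s['tool_pos'],s['eef_rot'],s['opening'],manip.grip_point_offset)
for n in('top','side'):
    f=manip.grab_frame(n);cv2.imwrite(f'pics/{n}0.png',f['image']);print(n,f['mtx'].round(1).tolist(),f['cam_to_world'].round(4).tolist())
E
```

```text
pics
0.0 [0.26353093 0.59355238 0.23785934] [ 2.07350556e-01  9.78266349e-01 -8.28967379e-04 -1.00774328e-04] 1.000000150953208 0.0187
top [[454.4, 0.0, 269.7], [0.0, 454.4, 201.7], [0.0, 0.0, 1.0]] [[0.02, -0.99, 0.1395, 0.4987], [-0.9996, -0.0226, -0.0169, 0.1064], [0.0199, -0.1391, -0.9901, 1.1225], [0.0, 0.0, 0.0, 1.0]]
side [[462.5, 0.0, 276.7], [0.0, 462.5, 203.5], [0.0, 0.0, 1.0]] [[-0.9594, -0.1542, 0.2363, 0.345], [-0.2815, 0.4673, -0.8381, 1.1863], [0.0188, -0.8705, -0.4917, 0.6977], [0.0, 0.0, 0.0, 1.0]]
```

View pics/top0.png

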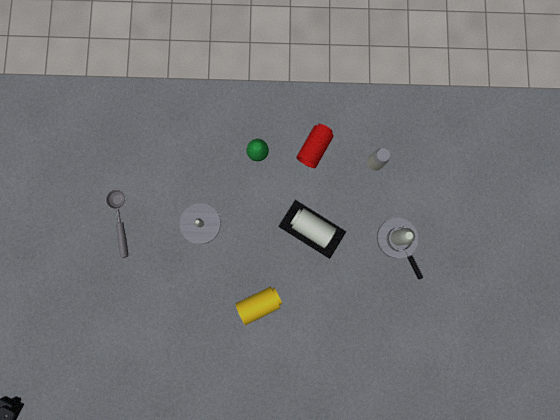

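View pics/side0.png

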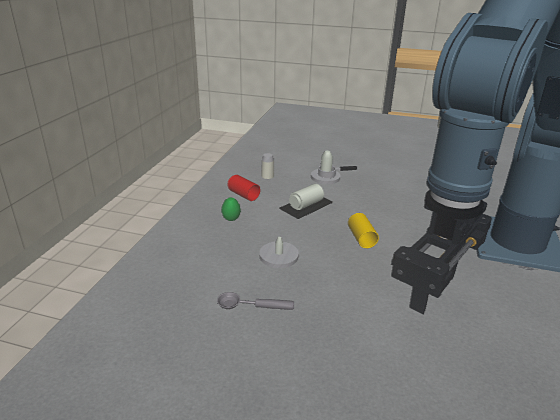

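The top view shows the short post foot near (200,224), the tall post foot near (398,238) with the handle running to (420,277), and the white beaker on its mat near (313,229). The side view agrees. I'll enlarge both areas.

```bash
python3 - <<'E'
import cv2,numpy as np
a=cv2.imread('pics/top0.png')
c1=cv2.resize(a[190:290,270:440],None,fx=4.7,fy=4.7,interpolation=cv2.INTER_CUBIC) 
cv2.imwrite('pics/c1.png',c1)
b=cv2.imread('pics/side0.png')
c2=cv2.resize(b[145:270,250:370],None,fx=4.7,fy=4.7,interpolation=cv2.INTER_CUBIC)
cv2.imwrite('pics/c2.png',c2)
E
```

```text
(no output)
```

View pics/c1.png

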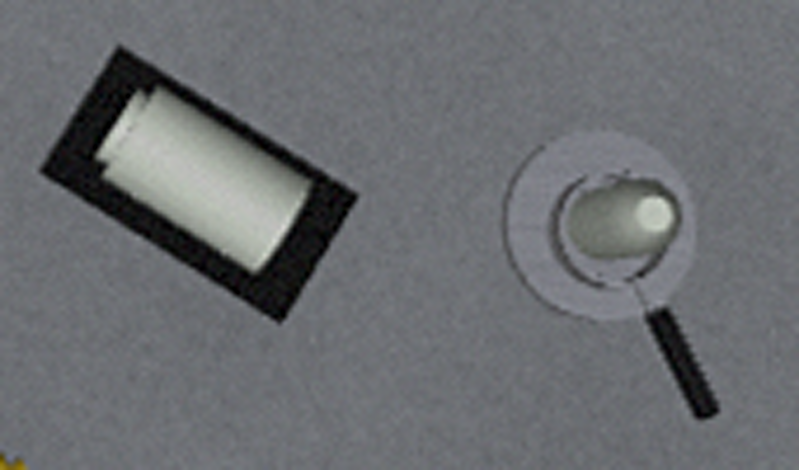

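View pics/c2.png

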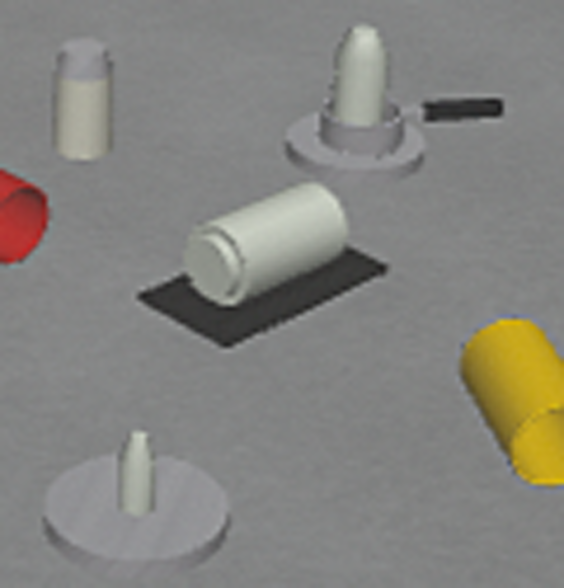

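```bash
cat >h.py <<'E'
from station import manip
import numpy as np
from scipy.spatial.transform import Rotation as R
def onplane(f,u,v,z):
    T=f['cam_to_world'];d=T[:3,:3]@np.linalg.inv(f['mtx'])@[u,v,1];o=T[:3,3]
    return o+d*(z-o[2])/d[2]
def proj(f,p):
    T=f['cam_to_world'];q=f['mtx']@(T[:3,:3].T@(np.array(p)-T[:3,3]));return q[:2]/q[2]
def tool():
    s=manip.read_state();return np.array(s['tool_pos']),R.from_quat(s['eef_rot'])
def goto(p,quat=None):
    "shift (cm) and rotvec in tool axes to TCP pose"
    t,r=tool();sh=r.inv().apply(np.array(p)-t)*100
    print('shift cm',sh.round(2), 'rot',(r.inv()*quat).as_rotvec().round(3) if quat is not None else '')
E
python3 - <<'E'
from h import *
import cv2
T=manip.grab_frame('top');S=manip.grab_frame('side')
c1=lambda x,y:(270+x/4.7,190+y/4.7); c2=lambda x,y:(250+x/4.7,145+y/4.7)
P=lambda n,f,uv,z:print(n,onplane(f,*uv,z).round(4))
P('tallfoot T',T,c1(600,224),.012);P('talltip T',T,c1(655,214),.097)
P('tallfoot S',S,c2(355,140),.012);P('talltip S',S,c2(364,28),.097)
for a in((655,312),(708,415),(682,364)):P('grip T',T,c1(*a),.037)
for a in((424,110),(502,106)):P('grip S',S,c2(*a),.031)
P('ringcentre T',T,c1(612,228),.036)
for a in((119,45),(357,195),(282,322),(41,170)):P('mat T',T,c1(*a),.004)
for a in((287,228.5),(120,125)):P('beaker T',T,c1(*a),.036)
for a in((138,296),(226,347),(387,268)):P('mat S',S,c2(*a),.004)
P('short S',S,c2(137,505),.012)
P('shorttip S',S,c2(139,433),.057)
# circle fit of short foot in top
g=cv2.cvtColor(T['image'],6)[195:255,170:230]
c=cv2.HoughCircles(cv2.resize(g,None,fx=4,fy=4,interpolation=2),cv2.HOUGH_GRADIENT,1,100,param1=60,param2=20,minRadius=65,maxRadius=100)
print(c); u,v=170+c[0,0,0]/4,195+c[0,0,1]/4;P('short T',T,(u,v),.012)
P('timer',T,(258,150),.03);P('salt',T,(375,163),.03);P('spoon',T,(121,225),.005)
P('red',T,(315,146),.03)
E
```

```text
tallfoot T [ 0.5733 -0.2283  0.012 ]
talltip T [ 0.573  -0.2295  0.097 ]
tallfoot S [ 0.5726 -0.2248  0.012 ]
talltip S [ 0.5735 -0.2308  0.097 ]
grip T [ 0.5276 -0.248   0.037 ]
grip T [ 0.4764 -0.2738  0.037 ]
grip T [ 0.5017 -0.2612  0.037 ]
grip S [ 0.5283 -0.2509  0.031 ]
grip S [ 0.4752 -0.276   0.031 ]
ringcentre T [ 0.5698 -0.2272  0.036 ]
mat T [0.6632 0.0237 0.004 ]
mat T [ 0.5864 -0.1025  0.004 ]
mat T [ 0.5193 -0.0631  0.004 ]
mat T [0.5959 0.064  0.004 ]
beaker T [ 0.566  -0.0607  0.036 ]
beaker T [0.6171 0.0251 0.036 ]
mat S [0.6632 0.0279 0.004 ]
mat S [0.5945 0.0711 0.004 ]
mat S [ 0.5181 -0.0585  0.004 ]
short S [0.5975 0.2584 0.012 ]
shorttip S [0.5981 0.256  0.057 ]
NoneTraceback (most recent call last):
  File "<stdin>", line 19, in <module>
TypeError: 'NoneType' object is not subscriptable
```

```bash
cat >>h.py <<'E'
def down(xang):
    "tool pointing down, tool x at world angle xang (deg)"
    return R.from_euler('z',xang,degrees=True)*R.from_euler('x',180,degrees=True)
E
python3 - <<'E'
from h import *
T=manip.grab_frame('top')
for n,u,v,z in(('short',200,224,.012),('timer',258,150,.03),('salt',375,163,.03),('spoon',121,225,.005),('yellow',259,306,.03)):print(n,onplane(T,u,v,z).round(3))
goto([.5,.1,.25],down(90)); goto([.502,-.2615,.25],down(26.2))
E
```

```text
short [0.596 0.257 0.012]
timer [0.781 0.119 0.03 ]
salt [ 0.755 -0.17   0.03 ]
spoon [0.59  0.451 0.005]
yellow [0.405 0.108 0.03 ]
shift cm [-41.64 -35.55  -1.14] rot [-1.000e-03  1.000e-03  1.153e+00]
shift cm [-56.49 -68.51  -1.11] rot [-0.000e+00  1.000e-03  2.267e+00]
```

```bash
python3 -m pendant '[{"tx":-5,"ty":-4,"tz":-1,"rz":0.12},{"tx":-10,"ty":-8,"tz":-1,"rz":0.24},{"tx":-15,"ty":-12,"tz":-1,"rz":0.36},{"tx":-20,"ty":-16,"tz":-1,"rz":0.48},{"tx":-25,"ty":-20,"tz":-1,"rz":0.6},{"tx":-29,"ty":-24,"tz":-1,"rz":0.72},{"tx":-33,"ty":-28,"tz":-1,"rz":0.84},{"tx":-37,"ty":-32,"tz":-1,"rz":0.96},{"tx":-41.6,"ty":-35.5,"tz":-1,"rz":1.15},{"tx":-41.6,"ty":-35.5,"tz":-1,"rz":1.15},{"tx":-41.6,"ty":-35.5,"tz":-1,"rz":1.15},{"tx":-41.6,"ty":-35.5,"tz":-1,"rz":1.15}]'
python3 - <<'E'
from h import *
print(np.round(manip.read_state()['joint_positions'],3))
goto([.502,-.2615,.15],down(26.2))
E
```

```text
[-1.219  0.537 -0.004  1.538  0.003  1.067 -0.071]
shift cm [-56.49 -68.5    8.89] rot [-0.000e+00  1.000e-03  2.267e+00]$[0]: bad value
```

```bash
python3 -m pendant '[{"rx":0,"ry":0,"rz":0.14,"tx":-5,"ty":-4,"tz":-1,"jaw":8.8},{"rx":0,"ry":0,"rz":0.28,"tx":-10,"ty":-8,"tz":-1,"jaw":8.8},{"rx":0,"ry":0,"rz":0.42,"tx":-15,"ty":-12,"tz":-1,"jaw":8.8},{"rx":0,"ry":0,"rz":0.56,"tx":-20,"ty":-16,"tz":-1,"jaw":8.8},{"rx":0,"ry":0,"rz":0.7,"tx":-25,"ty":-20,"tz":-1,"jaw":8.8},{"rx":0,"ry":0,"rz":0.84,"tx":-29,"ty":-24,"tz":-1,"jaw":8.8},{"rx":0,"ry":0,"rz":0.98,"tx":-33,"ty":-28,"tz":-1,"jaw":8.8},{"rx":0,"ry":0,"rz":1.12,"tx":-37,"ty":-32,"tz":-1,"jaw":8.8},{"rx":0,"ry":0,"rz":1.2,"tx":-41,"ty":-36,"tz":-1,"jaw":8.8},{"rx":0,"ry":0,"rz":1.3,"tx":-43,"ty":-40,"tz":-1,"jaw":8.8},{"rx":0,"ry":0,"rz":1.4,"tx":-45,"ty":-44,"tz":-1,"jaw":8.8},{"rx":0,"ry":0,"rz":1.5,"tx":-47,"ty":-48,"tz":-1,"jaw":8.8}]'
python3 - <<'E'
from h import *
print(np.round(manip.read_state()['joint_positions'],3))
goto([.502,-.2615,.11],down(26.2))
E
```

```text
t: 1.45
tool_pos: [0.4876, 0.04, 0.249]
eef_rot: [0.82, 0.573, 0.0, 0.0]
contact_force: [0.6, 0.5, -1.0]
opening: 0.998
grip_force: 0.0
[-0.608  0.267  0.516  1.967 -0.161  0.946 -0.363]
shift cm [-27.83  11.71  13.89] rot [ 0.001 -0.001  0.763]
```

```bash
python3 -m pendant '[{"rx":0,"ry":0,"rz":0.1,"tx":-4,"ty":1.7,"tz":1,"jaw":8.8},{"rx":0,"ry":0,"rz":0.2,"tx":-8,"ty":3.4,"tz":2,"jaw":8.8},{"rx":0,"ry":0,"rz":0.3,"tx":-12,"ty":5,"tz":3,"jaw":8.8},{"rx":0,"ry":0,"rz":0.4,"tx":-16,"ty":6.7,"tz":4,"jaw":8.8},{"rx":0,"ry":0,"rz":0.5,"tx":-20,"ty":8.4,"tz":6,"jaw":8.8},{"rx":0,"ry":0,"rz":0.6,"tx":-24,"ty":10,"tz":8,"jaw":8.8},{"rx":0,"ry":0,"rz":0.76,"tx":-27.8,"ty":11.7,"tz":11,"jaw":8.8},{"rx":0,"ry":0,"rz":0.76,"tx":-27.8,"ty":11.7,"tz":14,"jaw":8.8},{"rx":0,"ry":0,"rz":0.76,"tx":-27.8,"ty":11.7,"tz":14,"jaw":8.8},{"rx":0,"ry":0,"rz":0.76,"tx":-27.8,"ty":11.7,"tz":14,"jaw":8.8},{"rx":0,"ry":0,"rz":0.76,"tx":-27.8,"ty":11.7,"tz":14,"jaw":8.8}]'
cat >kin.py <<'E'
from h import *
import itertools
from scipy.optimize import least_squares
D=[([-1.219,.536,-.004,1.538,.003,1.067,-.071],[.2635,.5936,.2379],[.20735,.97827,-.00083,-.0001]),
([-.608,.267,.516,1.967,-.161,.946,-.363],[.4876,.04,.249],[.82,.573,0,0])]
def fk(q,p,s):
    h,L1,L2,L3,c,y=p
    r=R.from_euler('z',y);o=np.array([0,0,h]);E=R.from_euler
    r=r*E('z',s[0]*q[0])*E('y',q[1]);o=o+r.apply([0,0,L1])
    r=r*E('z',s[1]*q[2])*E('y',q[3]);o=o+r.apply([0,0,L2])
    r=r*E('z',s[2]*q[4])*E('y',q[5]);o=o+r.apply([0,0,L3])
    return o,r*E('z',s[3]*q[6]+c)
def fit(D):
    best=None
    for s in itertools.product((-1,1),repeat=4):
      for c0 in(0,1.57,3.14,-1.57):
        def res(p):
            e=[]
            for q,t,r in D:
                o,rr=fk(q,p,s);e+=[*(o-t),*(0.3*(rr*R.from_quat(r).inv()).as_rotvec())]
            return np.array(e)
        m=least_squares(res,[.36,.42,.45,.25,c0,0])
        if best is None or m.cost<best[0]:best=(m.cost,m.x,s)
    return best
E
python3 - <<'E'
from kin import *
s=manip.read_state();D.append((list(s['joint_positions']),list(s['tool_pos']),list(s['eef_rot'])))
print(np.round(s['joint_positions'],3))
c,p,sg=fit(D);print(c,p.round(4),sg)
goto([.502,-.2615,.012],down(26.2))
E
```

```text
t: 2.55
tool_pos: [0.5039, -0.2586, 0.1102]
eef_rot: [0.973, 0.231, 0.001, 0.0]
contact_force: [-0.5, 0.0, -0.3]
opening: 0.996
grip_force: 0.0
[-0.055  0.649  0.614  1.885 -0.524  0.772 -0.256]
3.9739636963076136e-05 [ 8.8926  0.4791  0.4557  8.8415  1.5044 -0.0666] (-1, -1, -1, -1)
shift cm [-0.32  0.16  9.82] rot [ 0.001 -0.002  0.009]
```

```bash
python3 -m pendant '[{"rx":0,"ry":0,"rz":0,"tx":-0.3,"ty":0.15,"tz":3,"jaw":8.8},{"rx":0,"ry":0,"rz":0,"tx":-0.3,"ty":0.15,"tz":6,"jaw":6},{"rx":0,"ry":0,"rz":0,"tx":-0.3,"ty":0.15,"tz":8.5,"jaw":4},{"rx":0,"ry":0,"rz":0,"tx":-0.3,"ty":0.15,"tz":9.8,"jaw":4},{"rx":0,"ry":0,"rz":0,"tx":-0.3,"ty":0.15,"tz":9.8,"jaw":4},{"rx":0,"ry":0,"rz":0,"tx":-0.3,"ty":0.15,"tz":9.8,"jaw":4},{"rx":0,"ry":0,"rz":0,"tx":-0.3,"ty":0.15,"tz":9.8,"jaw":4}]'
python3 - <<'E'
from h import *
import cv2
t,S=manip.grab_frame('top'),manip.grab_frame('side')
def c(f,p,z=5):
    u,v=proj(f,p).astype(int);return cv2.resize(f['image'][v-40:v+40,u-50:u+50],None,fx=4,fy=4,interpolation=2)
p=[.53,-.24,.06];cv2.imwrite('pics/g1.png',np.hstack([c(t,p),c(S,p)]))
E
```

```text
t: 3.25
tool_pos: [0.5018, -0.2624, 0.0123]
eef_rot: [0.973, 0.23, 0.001, 0.001]
contact_force: [-0.4, 0.4, 0.3]
opening: 0.476
grip_force: 0.0
```

View pics/g1.png

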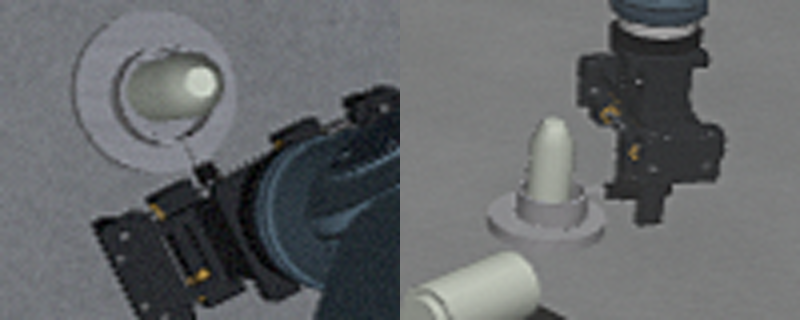

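The open fingers straddle the handle: in the top half the stub enters between them near (200,170), and in the side half the finger is at (648,215). Next I close and lift.

```bash
python3 -m pendant '[{"rx":0,"ry":0,"rz":0,"tx":0,"ty":0,"tz":0,"jaw":0.6},{"rx":0,"ry":0,"rz":0,"tx":0,"ty":0,"tz":0,"jaw":0.6},{"rx":0,"ry":0,"rz":0,"tx":0,"ty":0,"tz":0,"jaw":0.6},{"rx":0,"ry":0,"rz":0,"tx":0,"ty":0,"tz":0,"jaw":0.6},{"rx":0,"ry":0,"rz":0,"tx":0,"ty":0,"tz":0,"jaw":0.6},{"rx":0,"ry":0,"rz":0,"tx":0,"ty":0,"tz":0,"jaw":0.6}]'
python3 -m pendant '[{"rx":0,"ry":0,"rz":0,"tx":0,"ty":0,"tz":-1,"jaw":0.6},{"rx":0,"ry":0,"rz":0,"tx":0,"ty":0,"tz":-3,"jaw":0.6},{"rx":0,"ry":0,"rz":0,"tx":0,"ty":0,"tz":-5,"jaw":0.6},{"rx":0,"ry":0,"rz":0,"tx":0,"ty":0,"tz":-7,"jaw":0.6},{"rx":0,"ry":0,"rz":0,"tx":0,"ty":0,"tz":-9,"jaw":0.6},{"rx":0,"ry":0,"rz":0,"tx":0,"ty":0,"tz":-11,"jaw":0.6},{"rx":0,"ry":0,"rz":0,"tx":0,"ty":0,"tz":-12,"jaw":0.6},{"rx":0,"ry":0,"rz":0,"tx":0,"ty":0,"tz":-12,"jaw":0.6}]'
python3 - <<'E'
from h import *
print(np.round(manip.read_state()['joint_positions'],3))
for a in (25,0):
    d=np.array([np.cos(np.radians(a)),np.sin(np.radians(a))])
    g=np.array([.5965,.2565])-.080*d
    print(a,g); goto([*g,.13],down(a)); 
E
```

```text
t: 3.95
tool_pos: [0.5007, -0.262, 0.0107]
eef_rot: [0.973, 0.23, -0.0, 0.0]
contact_force: [-1.1, -0.2, -0.5]
opening: 0.126
grip_force: 30.0
t: 4.75
tool_pos: [0.5014, -0.2623, 0.1321]
eef_rot: [0.973, 0.23, 0.001, 0.001]
contact_force: [0.5, -0.0, -0.6]
opening: 0.128
grip_force: 30.0
[-0.069  0.617  0.643  1.877 -0.5    0.811 -0.268]
25 [0.52399538 0.22269054]
shift cm [ 23.71 -42.37   0.18] rot [ 0.002 -0.002  0.028]
0 [0.5165 0.2565]
shift cm [ 24.56 -45.73   0.18] rot [ 0.001 -0.002  0.464]
```

```bash
python3 -m pendant '[{"rx":0,"ry":0,"rz":0,"tx":2,"ty":-4,"tz":0,"jaw":0.6},{"rx":0,"ry":0,"rz":0,"tx":4,"ty":-8,"tz":0,"jaw":0.6},{"rx":0,"ry":0,"rz":0,"tx":6,"ty":-12,"tz":0,"jaw":0.6},{"rx":0,"ry":0,"rz":0,"tx":8,"ty":-16,"tz":0,"jaw":0.6},{"rx":0,"ry":0,"rz":0,"tx":10.5,"ty":-20,"tz":0,"jaw":0.6},{"rx":0,"ry":0,"rz":0,"tx":13,"ty":-24,"tz":0,"jaw":0.6},{"rx":0,"ry":0,"rz":0,"tx":15,"ty":-28,"tz":0,"jaw":0.6},{"rx":0,"ry":0,"rz":0,"tx":17.5,"ty":-32,"tz":0,"jaw":0.6},{"rx":0,"ry":0,"rz":0,"tx":20,"ty":-36,"tz":0,"jaw":0.6},{"rx":0,"ry":0,"rz":0,"tx":22,"ty":-40,"tz":0,"jaw":0.6},{"rx":0,"ry":0,"rz":0,"tx":23.7,"ty":-42.3,"tz":0,"jaw":0.6},{"rx":0,"ry":0,"rz":0,"tx":23.7,"ty":-42.3,"tz":0,"jaw":0.6}]'
python3 -m pendant '[{"rx":0,"ry":0,"rz":0,"tx":0,"ty":0,"tz":0,"jaw":0.6},{"rx":0,"ry":0,"rz":0,"tx":0,"ty":0,"tz":1,"jaw":0.6}]'
python3 - <<'E'
from h import *
import cv2
S=manip.grab_frame('side');t=manip.grab_frame('top')
def c(f,p):
    u,v=proj(f,p).astype(int);return cv2.resize(f['image'][v-50:v+50,u-50:u+50],None,fx=4,fy=4,interpolation=2)
p=[.5965,.2565,.08];cv2.imwrite('pics/g2.png',np.hstack([c(t,p),c(S,p)]))
tp,r=tool();print(tp, 'ring', r.apply([.08,0,0])+tp,r.as_matrix()[:,2])
E
```

```text
t: 5.95
tool_pos: [0.5224, 0.228, 0.1293]
eef_rot: [0.972, 0.234, -0.0, -0.001]
contact_force: [0.3, -0.1, -1.1]
opening: 0.129
grip_force: 30.0
t: 6.15
tool_pos: [0.5241, 0.2207, 0.1209]
eef_rot: [0.973, 0.229, 0.001, 0.0]
contact_force: [0.1, -0.3, -0.1]
opening: 0.127
grip_force: 30.0
[0.52242542 0.22031263 0.11923077] ring [0.5940609  0.25592591 0.11900186] [-0.00238231 -0.00163588 -0.99999582]
```

View pics/g2.png

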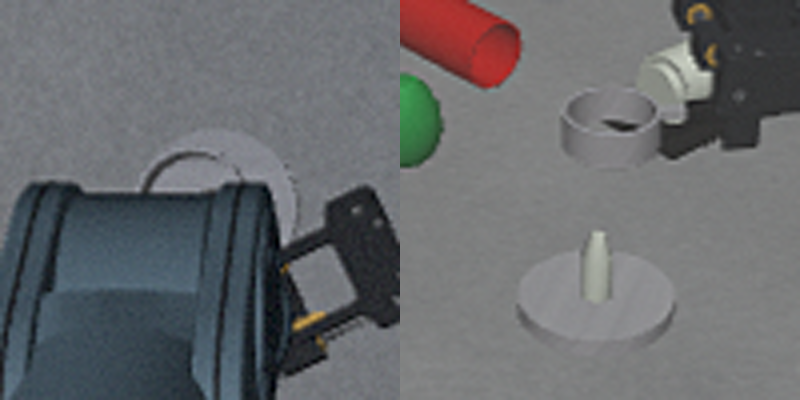

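The ring hangs level, with its top rim centre near crop (610,113), over the peg at (598,235). I'll check it against the calibration.

```bash
python3 - <<'E'
from h import *
S=manip.grab_frame('side')
u,v=proj(S,[.5965,.2565,.08]).astype(int)
U=u-50+(610-400)/4;V=v-50+113/4
print(onplane(S,U,V,.119+.024), onplane(S,u-50+198/4,v-50+297/4,.012))
goto([.5965-.0716,.2565-.0356,.0125],down(26.4))
E
```

```text
[0.5932104  0.25428784 0.143     ] [0.59569381 0.26143719 0.012     ]
shift cm [ 0.23  0.06 10.73] rot [0.    0.002 0.001]
```

```bash
python3 -m pendant '[{"rx":0,"ry":0,"rz":0,"tx":0.3,"ty":0,"tz":2,"jaw":0.6},{"rx":0,"ry":0,"rz":0,"tx":0.3,"ty":0,"tz":4,"jaw":0.6},{"rx":0,"ry":0,"rz":0,"tx":0.3,"ty":0,"tz":6,"jaw":0.6},{"rx":0,"ry":0,"rz":0,"tx":0.3,"ty":0,"tz":8,"jaw":0.6},{"rx":0,"ry":0,"rz":0,"tx":0.3,"ty":0,"tz":9.5,"jaw":0.6},{"rx":0,"ry":0,"rz":0,"tx":0.3,"ty":0,"tz":10.4,"jaw":0.6},{"rx":0,"ry":0,"rz":0,"tx":0.3,"ty":0,"tz":10.7,"jaw":0.6},{"rx":0,"ry":0,"rz":0,"tx":0.3,"ty":0,"tz":10.7,"jaw":0.6},{"rx":0,"ry":0,"rz":0,"tx":0.3,"ty":0,"tz":10.7,"jaw":0.6}]'
python3 -m pendant '[{"rx":0,"ry":0,"rz":0,"tx":0,"ty":0,"tz":0,"jaw":2},{"rx":0,"ry":0,"rz":0,"tx":0,"ty":0,"tz":0,"jaw":4},{"rx":0,"ry":0,"rz":0,"tx":0,"ty":0,"tz":0,"jaw":5},{"rx":0,"ry":0,"rz":0,"tx":0,"ty":0,"tz":0,"jaw":5},{"rx":0,"ry":0,"rz":0,"tx":0,"ty":0,"tz":-2,"jaw":5},{"rx":0,"ry":0,"rz":0,"tx":0,"ty":0,"tz":-5,"jaw":5},{"rx":0,"ry":0,"rz":0,"tx":0,"ty":0,"tz":-10,"jaw":8.8},{"rx":0,"ry":0,"rz":0,"tx":0,"ty":0,"tz":-14,"jaw":8.8},{"rx":0,"ry":0,"rz":0,"tx":0,"ty":0,"tz":-18,"jaw":8.8},{"rx":0,"ry":0,"rz":0,"tx":0,"ty":0,"tz":-18,"jaw":8.8}]'
python3 - <<'E'
from h import *
import cv2
S=manip.grab_frame('side');t=manip.grab_frame('top')
def c(f,p):
    u,v=proj(f,p).astype(int);return cv2.resize(f['image'][v-50:v+50,u-50:u+50],None,fx=4,fy=4,interpolation=2)
cv2.imwrite('pics/g3.png',np.hstack([c(S,[.5965,.2565,.02]),c(S,[.59,-.02,.03])]))
s=manip.read_state();print(np.round(s['joint_positions'],3))
E
```

```text
t: 7.2
tool_pos: [0.5267, 0.2238, 0.0144]
eef_rot: [0.973, 0.23, 0.001, -0.0]
contact_force: [0.3, 0.6, -0.7]
opening: 0.132
grip_force: 30.0
t: 8.2
tool_pos: [0.5293, 0.2245, 0.1988]
eef_rot: [0.973, 0.23, 0.004, -0.001]
contact_force: [-0.1, 0.2, 0.1]
opening: 0.911
grip_force: 0.0
[-1.011  0.549  0.726  1.823 -0.445  0.938 -1.194]
```

View pics/g3.png

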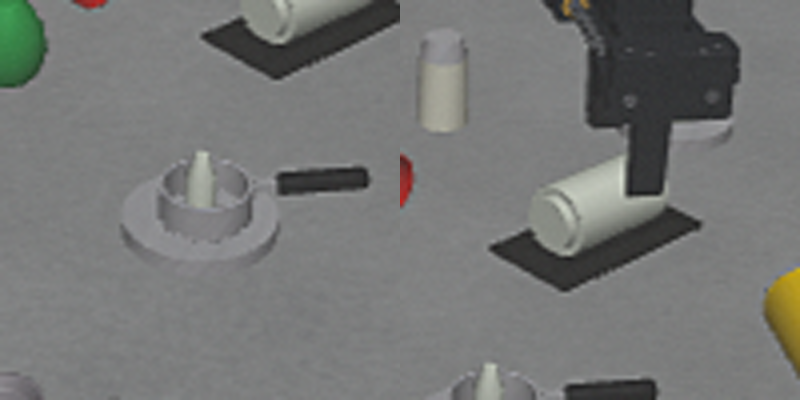

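The ring lies flat round the short post (ring at (205,195) in the left half). The beaker is undisturbed. On the way to it I'll tilt a little, which also calibrates the arm model.

```bash
python3 -m pendant '[{"rx":0,"ry":-0.1,"rz":0,"tx":0,"ty":2,"tz":0,"jaw":8.8},{"rx":0,"ry":-0.2,"rz":0,"tx":0,"ty":5,"tz":0,"jaw":8.8},{"rx":0,"ry":-0.3,"rz":0,"tx":0,"ty":8,"tz":0,"jaw":8.8},{"rx":0,"ry":-0.35,"rz":0,"tx":0,"ty":10,"tz":0,"jaw":8.8},{"rx":0,"ry":-0.35,"rz":0,"tx":0,"ty":10,"tz":0,"jaw":8.8},{"rx":0,"ry":-0.35,"rz":0,"tx":0,"ty":10,"tz":0,"jaw":8.8}]'
python3 - <<'E'
from kin import *
import json
s=manip.read_state()
D.append(([-1.011,.549,.726,1.823,-.445,.938,-1.194],[.5293,.2245,.1988],[.973,.23,.004,-.001]))
D.append((list(s['joint_positions']),list(s['tool_pos']),list(s['eef_rot'])))
D.append(([-.069,.617,.643,1.877,-.5,.811,-.268],[.5014,-.2623,.1321],[.973,.23,.001,.001]))
c,p,sg=fit(D);print(c,p.round(4),sg,np.round(s['joint_positions'],3));json.dump([list(p),sg],open('k.json','w'))
P=np.array(p)
def ik(pos,rot,q0):
    lo=[-2.7,-.37,-1.27,.24,-1.31,.19,-2.76];hi=[2.7,2.16,1.26,2.4,4.45,1.91,2.76]
    def f(q):
        o,r=fk(q,P,sg);return np.r_[(o-pos)*10,(r.inv()*rot).as_rotvec()*3,.01*(q-np.array(q0))]
    m=least_squares(f,np.clip(q0,np.array(lo)+.01,np.array(hi)-.01),bounds=(lo,hi))
    o,r=fk(m.x,P,sg);return m.x,np.linalg.norm(o-pos)+np.linalg.norm((r.inv()*rot).as_rotvec())
Y=R.from_euler
gp=np.array([.603,.001,.032]);q=s['joint_positions']
for a in(0,15,30,40):
    r=down(59)*Y('y',-a,degrees=True)
    qg,e=ik(gp+r.apply([0,0,.0187]),r,q);print('GRASP',a,qg.round(2),round(e,3))
    for f in range(-150,181,30):
        rf=down(f)*Y('y',90-a,degrees=True)
        out=[]
        for z in(.087,.19):
            best=min((ik(np.array([.573,-.229,z])+rf.apply([0,0,.0187]),rf,q0) for q0 in(qg,[0,.6,0,1.9,1.57,1,0],[0,.6,0,1.9,3.1,1,0])),key=lambda w:w[1])
            out.append(best)
        if max(o[1] for o in out)<.02:print('  f',f,out[0][0].round(2),out[1][0].round(2))
E
```

```text
t: 8.9
tool_pos: [0.57, 0.1343, 0.192]
eef_rot: [0.958, 0.226, -0.17, 0.04]
contact_force: [0.4, 0.5, 0.2]
opening: 0.998
grip_force: 0.0
0.00019523082271857552 [ 0.355   0.5072  0.4557  0.3255  1.5021 -0.0698] (-1, -1, -1, -1) [-0.762  0.791  0.711  1.485 -0.378  1.383 -1.098]
GRASP 0 [-0.33  0.8   0.35  1.79 -0.44  0.63 -0.26] 0.0
  f -120 [-0.06  1.33 -0.1   1.27  1.13  1.91  1.94] [-0.1   1.15 -0.03  1.37  1.11  1.91  2.03]
  f -90 [-0.22  1.22  0.01  1.7   1.43  1.59  1.73] [-0.22  1.02  0.02  1.8   1.44  1.6   1.83]
  f -60 [-0.44  1.24  0.29  2.06  1.87  1.34  1.29] [-0.43  1.    0.31  2.17  1.91  1.33  1.41]
  f -30 [-0.32  1.37  0.44  2.26  2.53  1.68  0.89] [-0.35  1.12  0.53  2.39  2.66  1.6   0.95]
  f 0 [0.45 1.25 0.18 2.19 3.75 1.91 1.52] [0.24 1.05 0.42 2.32 3.67 1.91 1.28]
  f 30 [0.49 1.25 0.39 1.91 4.32 1.91 1.36] [0.44 1.05 0.47 2.01 4.35 1.91 1.25]
  f 60 [ 1.52  1.79 -1.22  1.51  0.02  1.08  0.33] [ 1.53  1.63 -1.27  1.61 -0.1   1.05  0.28]
  f 90 [ 1.13  1.65 -1.02  1.07 -0.12  1.71  0.46] [ 1.17  1.51 -1.05  1.18 -0.22  1.7   0.38]
GRASP 15 [-0.53  0.91  0.52  
[... 2132 characters left out ...]
 2.15  1.95  0.61  1.71] [-0.05  0.52  0.04  2.16  1.7   0.69  2.11]
  f -30 [-0.33  0.85  0.64  2.31  3.25  0.73  0.86] [-0.4   0.57  0.74  2.32  3.35  0.49  0.91]
  f 0 [0.06 0.82 0.55 2.26 3.93 1.   1.01] [0.13 0.52 0.46 2.27 4.14 0.75 0.89]
  f 30 [0.07 0.99 0.79 2.03 4.45 1.39 0.98] [ 1.55  1.06 -1.24  2.04  0.44  0.31 -0.71]
  f 60 [ 1.39  1.29 -1.1   1.71  0.28  0.78 -0.05] [ 1.41  1.12 -1.17  1.72  0.14  0.87 -0.07]
  f 90 [ 1.12  1.25 -0.92  1.39  0.14  1.27  0.38] [ 1.12  1.09 -0.92  1.4   0.02  1.36  0.36]
  f 120 [ 0.47  1.13  0.04  1.11 -0.4   1.7   1.14] [ 0.45  1.    0.08  1.12 -0.43  1.82  1.12]
  f 180 [0.17 1.18 0.07 1.01 0.17 1.79 1.77] [0.17 1.05 0.08 1.02 0.18 1.91 1.8 ]
```

```bash
cat >ik.py <<'E'
from kin import *
import json
P,sg=json.load(open('k.json'))
lo=np.array([-2.7,-.37,-1.27,.24,-1.31,.19,-2.76]);hi=np.array([2.7,2.16,1.26,2.4,4.45,1.91,2.76])
def ik(pos,rot,q0):
    f=lambda q:(lambda o,r:np.r_[(o-pos)*10,(r.inv()*rot).as_rotvec()*3,.01*(q-np.array(q0))])(*fk(q,P,sg))
    m=least_squares(f,np.clip(q0,lo+.01,hi-.01),bounds=(lo,hi));o,r=fk(m.x,P,sg)
    return m.x,np.linalg.norm(o-pos)+np.linalg.norm((r.inv()*rot).as_rotvec())
Y=lambda a:R.from_euler('y',a,degrees=True)
E
python3 - <<'E'
from ik import *
S=manip.grab_frame('side')
print('closed end S',onplane(S,250+213/4.7,145+268/4.7,.032))
a=30;gp=np.array([.603,.001,.032]);r=down(59)*Y(-a)
q=manip.read_state()['joint_positions']
qg,e=ik(gp+r.apply([0,0,.0187]),r,q)
for f in(75,90,105):
    q=qg;m=0;E=0
    for k in np.linspace(0,1,21):
        g=np.array([.603,.001,.25])*(1-k)+np.array([.573,-.229,.2])*k
        rr=down(59+(f-59)*k)*Y(-a+90*k);q2,e=ik(g+rr.apply([0,0,.0187]),rr,q);m=max(m,abs(q2-q).max() if k>0 else 0);E=max(E,e);q=q2
    print(f,m.round(2),E.round(4),q.round(2))
goto(gp+r.apply([0,0,.0187-.11]),r);goto(gp+r.apply([0,0,.0187]),r)
E
```

```text
closed end S [0.61531595 0.026204   0.032     ]
75 0.12 0.0 [ 0.57  0.87  0.19  1.52 -0.97  1.58  0.92]
90 0.12 0.0 [ 0.55  0.95  0.17  1.33 -0.81  1.73  0.95]
105 0.13 0.0 [ 0.5   1.03  0.14  1.16 -0.67  1.88  1.02]
shift cm [ 3.57 11.05  7.36] rot [-0.241 -0.168 -0.512]
shift cm [ 2.48 14.01 17.89] rot [-0.241 -0.168 -0.512]
```

```bash
python3 -m pendant '[{"rx":-0.06,"ry":-0.04,"rz":-0.12,"tx":0.9,"ty":2.8,"tz":0,"jaw":8.8},{"rx":-0.12,"ry":-0.08,"rz":-0.25,"tx":1.8,"ty":5.5,"tz":2,"jaw":8.8},{"rx":-0.18,"ry":-0.13,"rz":-0.38,"tx":2.7,"ty":8.3,"tz":4,"jaw":8.8},{"rx":-0.24,"ry":-0.17,"rz":-0.51,"tx":3.6,"ty":11,"tz":6,"jaw":8.8},{"rx":-0.24,"ry":-0.17,"rz":-0.51,"tx":3.6,"ty":11,"tz":7.4,"jaw":8.8},{"rx":-0.24,"ry":-0.17,"rz":-0.51,"tx":3.6,"ty":11,"tz":7.4,"jaw":8.8},{"rx":-0.24,"ry":-0.17,"rz":-0.51,"tx":3.6,"ty":11,"tz":7.4,"jaw":8.8},{"rx":-0.24,"ry":-0.17,"rz":-0.51,"tx":3.6,"ty":11,"tz":7.4,"jaw":8.8}]'
python3 - <<'E'
from ik import *
gp=np.array([.603,.001,.032]);r=down(59)*Y(-30);goto(gp+r.apply([0,0,.0187]),r)
E
```

```text
t: 9.75
tool_pos: [0.6282, 0.0408, 0.1134]
eef_rot: [0.842, 0.474, -0.224, 0.128]
contact_force: [-0.4, 0.4, 0.6]
opening: 0.997
grip_force: 0.0
shift cm [-0.02 -0.12 11.27] rot [ 0.001 -0.001 -0.005]
```

```bash
python3 -m pendant '[{"rx":0,"ry":0,"rz":0,"tx":0,"ty":-0.1,"tz":3,"jaw":8.8},{"rx":0,"ry":0,"rz":0,"tx":0,"ty":-0.1,"tz":6,"jaw":8.8},{"rx":0,"ry":0,"rz":0,"tx":0,"ty":-0.1,"tz":8,"jaw":8.8},{"rx":0,"ry":0,"rz":0,"tx":0,"ty":-0.1,"tz":10,"jaw":8.8},{"rx":0,"ry":0,"rz":0,"tx":0,"ty":-0.1,"tz":11.2,"jaw":8.8},{"rx":0,"ry":0,"rz":0,"tx":0,"ty":-0.1,"tz":11.2,"jaw":8.8},{"rx":0,"ry":0,"rz":0,"tx":0,"ty":-0.1,"tz":11.2,"jaw":8.8}]'
python3 -m pendant '[{"rx":0,"ry":0,"rz":0,"tx":0,"ty":0,"tz":0,"jaw":7},{"rx":0,"ry":0,"rz":0,"tx":0,"ty":0,"tz":0,"jaw":6},{"rx":0,"ry":0,"rz":0,"tx":0,"ty":0,"tz":0,"jaw":5},{"rx":0,"ry":0,"rz":0,"tx":0,"ty":0,"tz":0,"jaw":5},{"rx":0,"ry":0,"rz":0,"tx":0,"ty":0,"tz":0,"jaw":5},{"rx":0,"ry":0,"rz":0,"tx":0,"ty":0,"tz":0,"jaw":5}]'
python3 - <<'E'
from ik import *
t,r=tool();print('grasp pt',t-r.apply([0,0,.0187]))
E
```

```text
t: 10.45
tool_pos: [0.5987, -0.0073, 0.0159]
eef_rot: [0.842, 0.474, -0.225, 0.128]
contact_force: [0.3, -0.5, 0.3]
opening: 0.999
grip_force: 0.0
t: 11.05
tool_pos: [0.598, -0.0078, 0.0151]
eef_rot: [0.841, 0.474, -0.226, 0.128]
contact_force: [-0.8, 0.7, 1.1]
opening: 0.631
grip_force: 30.0
grasp pt [6.02871526e-01 2.70103639e-04 3.13236173e-02]
```

```bash
python3 -m pendant '[{"rx":0,"ry":0,"rz":0,"tx":-1,"ty":0,"tz":-1.7,"jaw":5},{"rx":0,"ry":0,"rz":0,"tx":-2.5,"ty":0,"tz":-4.3,"jaw":5},{"rx":0,"ry":0,"rz":0,"tx":-4,"ty":0,"tz":-6.9,"jaw":5},{"rx":0,"ry":0,"rz":0,"tx":-6,"ty":0,"tz":-10.4,"jaw":5},{"rx":0,"ry":0,"rz":0,"tx":-8,"ty":0,"tz":-13.9,"jaw":5},{"rx":0,"ry":0,"rz":0,"tx":-10,"ty":0,"tz":-17.3,"jaw":5},{"rx":0,"ry":0,"rz":0,"tx":-11,"ty":0,"tz":-19,"jaw":5},{"rx":0,"ry":0,"rz":0,"tx":-11,"ty":0,"tz":-19,"jaw":5}]'
python3 - <<'E'
from ik import *
t,r=tool();g0=t-r.apply([0,0,.0187]);g1=np.array([.573,-.229,.25])
q=manip.read_state()['joint_positions'];r1=down(80)*Y(60)
for k in np.linspace(0,1,13)[1:]:
    rv=(r.inv()*r1).as_rotvec();rr=r*R.from_rotvec(rv*k);g=g0*(1-k)+g1*k;tp=g+rr.apply([0,0,.0187])
    q,e=ik(tp,rr,q)
    print((r.inv().apply(tp-t)*100).round(1),(rv*k).round(2),q.round(2),round(e,3))
E
```

```text
t: 11.85
tool_pos: [0.599, -0.0083, 0.2386]
eef_rot: [0.842, 0.474, -0.223, 0.129]
contact_force: [-0.3, -0.4, -0.9]
opening: 0.633
grip_force: 30.0
[-1.3  0.7  0.9] [ 0.01  0.13 -0.03] [-0.64  0.69  0.7   1.54 -0.08  1.25 -0.5 ] 0.0
[-2.5  1.5  1.8] [ 0.02  0.26 -0.07] [-0.56  0.62  0.66  1.59 -0.15  1.18 -0.39] 0.0
[-3.8  2.2  2.6] [ 0.03  0.39 -0.1 ] [-0.46  0.57  0.62  1.63 -0.23  1.13 -0.25] 0.0
[-5.1  2.9  3.4] [ 0.04  0.52 -0.13] [-0.35  0.54  0.58  1.66 -0.33  1.1  -0.09] 0.0
[-6.4  3.7  4.2] [ 0.05  0.65 -0.16] [-0.22  0.52  0.53  1.68 -0.44  1.11  0.08] 0.0
[-7.8  4.4  5. ] [ 0.06  0.77 -0.2 ] [-0.09  0.53  0.48  1.68 -0.55  1.14  0.25] 0.0
[-9.1  5.1  5.7] [ 0.07  0.9  -0.23] [ 0.03  0.55  0.44  1.67 -0.65  1.2   0.41] 0.0
[-10.5   5.8   6.4] [ 0.08  1.03 -0.26] [ 0.15  0.58  0.4   1.65 -0.74  1.28  0.54] 0.0
[-11.9   6.5   7.1] [ 0.08  1.16 -0.3 ] [ 0.26  0.64  0.36  1.62 -0.81  1.38  0.66] 0.0
[-13.3   7.2   7.8] [ 0.09  1.29 -0.33] [ 0.36  0.7   0.32  1.57 -0.86  1.48  0.76] 0.0
[-14.8   7.9   8.5] [ 0.1   1.42 -0.36] [ 0.45  0.76  0.28  1.51 -0.9   1.59  0.83] 0.0
[-16.3   8.6   9.2] [ 0.11  1.55 -0.39] [ 0.53  0.84  0.24  1.45 -0.94  1.7   0.89] 0.0
```

```bash
python3 -m pendant '[{"rx":0.01,"ry":0.13,"rz":-0.03,"tx":-1.3,"ty":0.7,"tz":0.9,"jaw":5},{"rx":0.02,"ry":0.26,"rz":-0.07,"tx":-2.5,"ty":1.5,"tz":1.8,"jaw":5},{"rx":0.03,"ry":0.39,"rz":-0.1,"tx":-3.8,"ty":2.2,"tz":2.6,"jaw":5},{"rx":0.04,"ry":0.52,"rz":-0.13,"tx":-5.1,"ty":2.9,"tz":3.4,"jaw":5},{"rx":0.05,"ry":0.65,"rz":-0.16,"tx":-6.4,"ty":3.7,"tz":4.2,"jaw":5},{"rx":0.06,"ry":0.77,"rz":-0.2,"tx":-7.8,"ty":4.4,"tz":5,"jaw":5},{"rx":0.07,"ry":0.9,"rz":-0.23,"tx":-9.1,"ty":5.1,"tz":5.7,"jaw":5},{"rx":0.08,"ry":1.03,"rz":-0.26,"tx":-10.5,"ty":5.8,"tz":6.4,"jaw":5},{"rx":0.08,"ry":1.16,"rz":-0.3,"tx":-11.9,"ty":6.5,"tz":7.1,"jaw":5},{"rx":0.09,"ry":1.29,"rz":-0.33,"tx":-13.3,"ty":7.2,"tz":7.8,"jaw":5},{"rx":0.1,"ry":1.42,"rz":-0.36,"tx":-14.8,"ty":7.9,"tz":8.5,"jaw":5},{"rx":0.11,"ry":1.55,"rz":-0.39,"tx":-16.3,"ty":8.6,"tz":9.2,"jaw":5}]'
python3 -m pendant '[{"rx":0,"ry":0,"rz":0,"tx":0,"ty":0,"tz":0,"jaw":5},{"rx":0,"ry":0,"rz":0,"tx":0,"ty":0,"tz":0,"jaw":5}]'
python3 - <<'E'
from ik import *
import cv2
q=manip.read_state()['joint_positions'];print(np.round(q,2))
t,r=tool();print('grasp',t-r.apply([0,0,.0187]),'beaker axis (mouth)',r.apply(Y(30).apply([-1,0,0])))
r1=down(80)*Y(60);g=np.array([.573,-.229,.25]);goto(g+r1.apply([0,0,.0187]),r1)
S=manip.grab_frame('side');t=manip.grab_frame('top')
def c(f,p):
    u,v=proj(f,p).astype(int);return cv2.resize(f['image'][v-50:v+50,u-50:u+50],None,fx=4,fy=4,interpolation=2)
p=[.573,-.229,.15];cv2.imwrite('pics/g4.png',np.hstack([c(t,p),c(S,p)]))
E
```

```text
t: 13.05
tool_pos: [0.5734, -0.2138, 0.2364]
eef_rot: [0.665, 0.554, 0.384, -0.322]
contact_force: [1.3, 0.9, -1.2]
opening: 0.63
grip_force: 30.0
t: 13.25
tool_pos: [0.5734, -0.213, 0.2347]
eef_rot: [0.667, 0.553, 0.381, -0.322]
contact_force: [0.4, 0.7, -0.8]
opening: 0.629
grip_force: 30.0
[ 0.57  0.85  0.19  1.44 -0.95  1.65  0.9 ]
grasp [ 0.57054964 -0.22894701  0.24411477] beaker axis (mouth) [-8.09624112e-03 -8.34806612e-04 -9.99966876e-01]
shift cm [ 0.53  0.23 -0.26] rot [ 0.002  0.002 -0.01 ]
```

View pics/g4.png

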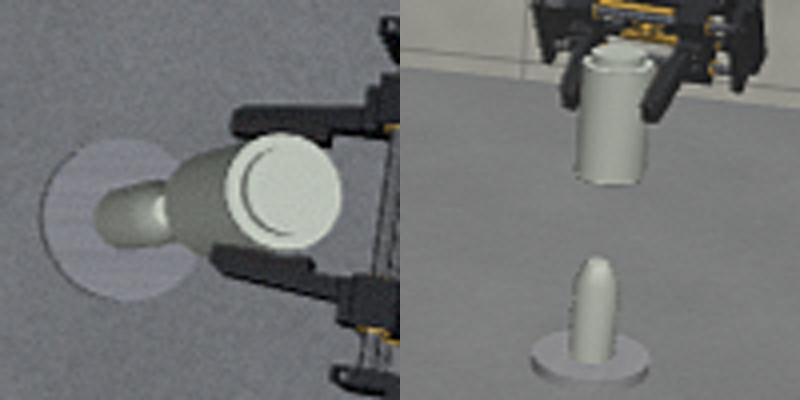

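The beaker hangs upright, mouth down. In the top half its closed face is centred at (291,192). In the side half the rim is centred near (611,177), above the peg tip at (597,262).

```bash
python3 - <<'E'
from ik import *
S=manip.grab_frame('side');T=manip.grab_frame('top')
p=[.573,-.229,.15]
def px(f,x,y):u,v=proj(f,p).astype(int);return u-50+x/4,v-50+y/4
t,r=tool();g=t-r.apply([0,0,.0187]);ax=r.apply(Y(30).apply([-1,0,0]))
rim=g+.072*ax;cl=g-.028*ax
print('rim',rim,onplane(S,*px(S,211,177),rim[2]));print('closed',cl,onplane(T,*px(T,291,192),cl[2]))
print('proj tool-predicted rim in crop S',(proj(S,rim)-proj(S,p).astype(int)+50)*4,'closed T',(proj(T,cl)-proj(T,p).astype(int)+50)*4)
r1=down(80)*Y(60);g=np.array([.5735,-.229,.0835]);goto(g+r1.apply([0,0,.0187]),r1)
q=manip.read_state()['joint_positions'];print(ik(g+r1.apply([0,0,.0187]),r1,q)); print(r.inv().apply([0,0,-1]),r.inv().apply([1,0,0]))
E
```

```text
rim [ 0.57195304 -0.22676715  0.17526911] [ 0.56587351 -0.21729929  0.17526911]
closed [ 0.57227218 -0.22649498  0.27526823] [ 0.56983126 -0.22879634  0.27526823]
proj tool-predicted rim in crop S [205.72600206 172.19981231] closed T [285.97209056 186.70908691]
shift cm [-14.26   0.22   8.05] rot [ 0.     0.003 -0.003]
(array([ 0.56713985,  1.07653234,  0.18027343,  1.42342836, -0.94223451,
        1.54304911,  1.03547548]), np.float64(2.3089956906934384e-06))
[-0.86439816  0.00266454  0.50280088] [0.09044963 0.98449712 0.15028068]
```

```bash
python3 -m pendant '[{"rx":0,"ry":0,"rz":0,"tx":0,"ty":0.3,"tz":0.05,"jaw":5},{"rx":0,"ry":0,"rz":0,"tx":-1.7,"ty":0.3,"tz":1.05,"jaw":5},{"rx":0,"ry":0,"rz":0,"tx":-3.4,"ty":0.3,"tz":2.05,"jaw":5},{"rx":0,"ry":0,"rz":0,"tx":-5.1,"ty":0.3,"tz":3.05,"jaw":5},{"rx":0,"ry":0,"rz":0,"tx":-5.5,"ty":0.3,"tz":3.3,"jaw":5},{"rx":0,"ry":0,"rz":0,"tx":-5.5,"ty":0.3,"tz":3.3,"jaw":5},{"rx":0,"ry":0,"rz":0,"tx":-5.5,"ty":0.3,"tz":3.3,"jaw":5}]'
python3 - <<'E'
from ik import *
import cv2
S=manip.grab_frame('side');T=manip.grab_frame('top')
def c(f,p):
    u,v=proj(f,p).astype(int);return cv2.resize(f['image'][v-37:v+37,u-25:u+25],None,fx=8,fy=8,interpolation=2)
p=[.573,-.229,.11];cv2.imwrite('pics/g5.png',np.hstack([c(T,p),c(S,p)]))
t,r=tool();g=t-r.apply([0,0,.0187]);ax=r.apply(Y(30).apply([-1,0,0]));print(g+.072*ax,g-.028*ax)
for f in(T,S):
  o=proj(f,p).astype(int)-[25,37]
  for z in(.012,.097,.11,.21):print(z,((proj(f,[.573,-.229,z])-o)*8).round())
E
```

```text
t: 14.15
tool_pos: [0.5773, -0.2121, 0.1727]
eef_rot: [0.666, 0.555, 0.382, -0.321]
contact_force: [0.2, 0.4, -0.3]
opening: 0.63
grip_force: 30.0
[ 0.57437185 -0.22841588  0.11068797] [ 0.57471549 -0.22815404  0.21068704]
0.012 [ 95. 318.]
0.097 [185. 300.]
0.11 [200. 297.]
0.21 [330. 271.]
0.012 [189. 514.]
0.097 [204. 329.]
0.11 [206. 300.]
0.21 [224.  68.]
```

View pics/g5.png

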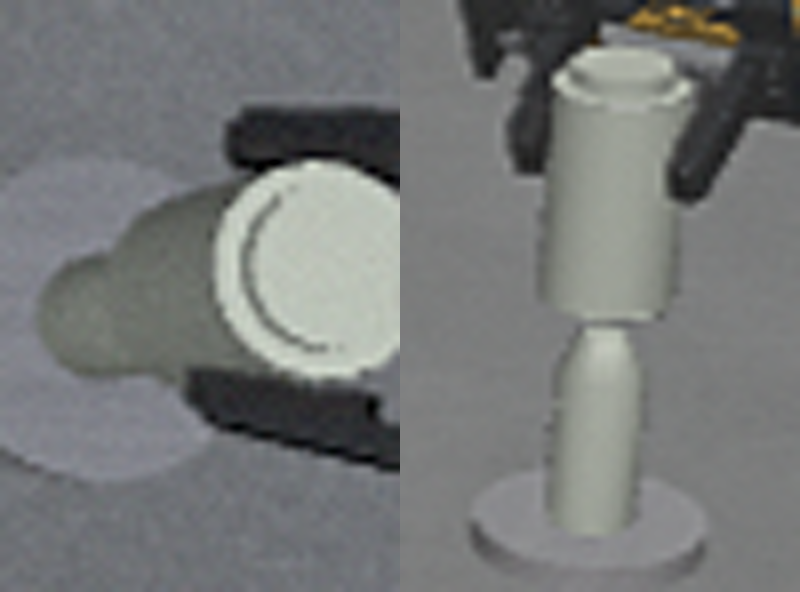

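Beaker and post axes agree to within about 1 mm in both views (side: rim centre 606 against the predicted 606; top: 326,269 against 330,271). Next I lower it.

```bash
python3 -m pendant '[{"rx":0,"ry":0,"rz":0,"tx":-0.86,"ty":0,"tz":0.5,"jaw":5},{"rx":0,"ry":0,"rz":0,"tx":-1.73,"ty":0,"tz":1,"jaw":5},{"rx":0,"ry":0,"rz":0,"tx":-2.6,"ty":0,"tz":1.5,"jaw":5},{"rx":0,"ry":0,"rz":0,"tx":-3.46,"ty":0,"tz":2,"jaw":5},{"rx":0,"ry":0,"rz":0,"tx":-4.33,"ty":0,"tz":2.5,"jaw":5},{"rx":0,"ry":0,"rz":0,"tx":-4.33,"ty":0,"tz":2.5,"jaw":5}]'
python3 -m pendant '[{"rx":0,"ry":0,"rz":0,"tx":-0.86,"ty":0,"tz":0.5,"jaw":5},{"rx":0,"ry":0,"rz":0,"tx":-1.73,"ty":0,"tz":1,"jaw":5},{"rx":0,"ry":0,"rz":0,"tx":-2.6,"ty":0,"tz":1.5,"jaw":5},{"rx":0,"ry":0,"rz":0,"tx":-3.2,"ty":0,"tz":1.85,"jaw":5},{"rx":0,"ry":0,"rz":0,"tx":-3.6,"ty":0,"tz":2.08,"jaw":5},{"rx":0,"ry":0,"rz":0,"tx":-3.9,"ty":0,"tz":2.25,"jaw":5},{"rx":0,"ry":0,"rz":0,"tx":-3.9,"ty":0,"tz":2.25,"jaw":5},{"rx":0,"ry":0,"rz":0,"tx":-3.9,"ty":0,"tz":2.25,"jaw":5}]'
python3 - <<'E'
from ik import *
t,r=tool();g=t-r.apply([0,0,.0187]);ax=r.apply(Y(30).apply([-1,0,0]));print(g+.072*ax,g-.028*ax)
E
```

```text
t: 14.85
tool_pos: [0.5762, -0.2115, 0.1207]
eef_rot: [0.666, 0.554, 0.381, -0.322]
contact_force: [-0.5, -0.1, -0.5]
opening: 0.626
grip_force: 30.0
t: 15.65
tool_pos: [0.5768, -0.2122, 0.0778]
eef_rot: [0.666, 0.555, 0.382, -0.321]
contact_force: [-1.0, 0.2, -0.5]
opening: 0.625
grip_force: 30.0
[ 0.57370404 -0.2282933   0.01518811] [ 0.57412658 -0.22809242  0.11518702]
```

```bash
python3 -m pendant '[{"rx":0,"ry":0,"rz":0,"tx":-0.09,"ty":0,"tz":0.05,"jaw":5},{"rx":0,"ry":0,"rz":0,"tx":-0.17,"ty":0,"tz":0.1,"jaw":5},{"rx":0,"ry":0,"rz":0,"tx":-0.17,"ty":0,"tz":0.1,"jaw":5}]'
python3 -m pendant '[{"rx":0,"ry":0,"rz":0,"tx":-0.09,"ty":0,"tz":0.05,"jaw":5},{"rx":0,"ry":0,"rz":0,"tx":-0.09,"ty":0,"tz":0.05,"jaw":5}]'
```

```text
t: 15.95
tool_pos: [0.5767, -0.2121, 0.0756]
eef_rot: [0.666, 0.555, 0.382, -0.321]
contact_force: [-0.1, -0.8, -1.6]
opening: 0.633
grip_force: 30.0
t: 16.15
tool_pos: [0.5766, -0.2121, 0.0744]
eef_rot: [0.666, 0.555, 0.382, -0.321]
contact_force: [0.4, 0.5, -0.2]
opening: 0.628
grip_force: 30.0
```

```bash
python3 -m pendant '[{"rx":0,"ry":0,"rz":0,"tx":-0.09,"ty":0,"tz":0.05,"jaw":5},{"rx":0,"ry":0,"rz":0,"tx":-0.09,"ty":0,"tz":0.05,"jaw":5}]'
```

```text
t: 16.35
tool_pos: [0.5766, -0.2121, 0.0734]
eef_rot: [0.666, 0.555, 0.382, -0.321]
contact_force: [-1.2, -0.1, -1.4]
opening: 0.63
grip_force: 30.0
```

```bash
python3 -m pendant '[{"rx":0,"ry":0,"rz":0,"tx":-0.09,"ty":0,"tz":0.05,"jaw":5},{"rx":0,"ry":0,"rz":0,"tx":-0.09,"ty":0,"tz":0.05,"jaw":5}]'
python3 -m pendant '[{"rx":0,"ry":0,"rz":0,"tx":-0.07,"ty":0,"tz":0.04,"jaw":5},{"rx":0,"ry":0,"rz":0,"tx":-0.07,"ty":0,"tz":0.04,"jaw":5}]'
```

```text
t: 16.55
tool_pos: [0.5766, -0.2121, 0.0723]
eef_rot: [0.666, 0.555, 0.382, -0.321]
contact_force: [-1.0, 0.5, -0.2]
opening: 0.628
grip_force: 30.0
t: 16.75
tool_pos: [0.5767, -0.2121, 0.0717]
eef_rot: [0.666, 0.555, 0.382, -0.321]
contact_force: [-0.4, 0.8, 0.1]
opening: 0.632
grip_force: 30.0
```

```bash
python3 -m pendant '[{"rx":0,"ry":0,"rz":0,"tx":-0.07,"ty":0,"tz":0.04,"jaw":5},{"rx":0,"ry":0,"rz":0,"tx":-0.07,"ty":0,"tz":0.04,"jaw":5}]'
python3 -m pendant '[{"rx":0,"ry":0,"rz":0,"tx":-0.07,"ty":0,"tz":0.04,"jaw":5},{"rx":0,"ry":0,"rz":0,"tx":-0.07,"ty":0,"tz":0.04,"jaw":5}]'
```

```text
t: 16.95
tool_pos: [0.5767, -0.2119, 0.0716]
eef_rot: [0.665, 0.555, 0.382, -0.322]
contact_force: [-1.5, 0.9, 4.2]
opening: 0.631
grip_force: 30.0
t: 17.15
tool_pos: [0.5767, -0.2119, 0.0715]
eef_rot: [0.665, 0.555, 0.382, -0.322]
contact_force: [-2.0, -0.1, 8.1]
opening: 0.633
grip_force: 30.0
```

The rim is seated (8 N upward). Next I let go and back out along the tool axis.

```bash
python3 -m pendant '[{"rx":0,"ry":0,"rz":0,"tx":0.07,"ty":0,"tz":-0.04,"jaw":5},{"rx":0,"ry":0,"rz":0,"tx":0.07,"ty":0,"tz":-0.04,"jaw":6.5},{"rx":0,"ry":0,"rz":0,"tx":0.07,"ty":0,"tz":-0.04,"jaw":8},{"rx":0,"ry":0,"rz":0,"tx":0.07,"ty":0,"tz":-0.04,"jaw":8.8},{"rx":0,"ry":0,"rz":0,"tx":0.07,"ty":0,"tz":-0.04,"jaw":8.8},{"rx":0,"ry":0,"rz":0,"tx":0.07,"ty":0,"tz":-0.04,"jaw":8.8}]'
python3 -m pendant '[{"rx":0,"ry":0,"rz":0,"tx":0,"ty":0,"tz":-1,"jaw":8.8},{"rx":0,"ry":0,"rz":0,"tx":0,"ty":0,"tz":-3,"jaw":8.8},{"rx":0,"ry":0,"rz":0,"tx":0,"ty":0,"tz":-6,"jaw":8.8},{"rx":0,"ry":0,"rz":0,"tx":0,"ty":0,"tz":-9,"jaw":8.8},{"rx":0,"ry":0,"rz":0,"tx":0,"ty":0,"tz":-12,"jaw":8.8},{"rx":0,"ry":0,"rz":0,"tx":0,"ty":0,"tz":-12,"jaw":8.8},{"rx":0,"ry":0,"rz":0,"tx":0,"ty":0,"tz":-12,"jaw":8.8},{"rx":0,"ry":0,"rz":0,"tx":0,"ty":0,"tz":-12,"jaw":8.8}]'
python3 - <<'E'
from h import *
import cv2
S=manip.grab_frame('side');T=manip.grab_frame('top')
def c(f,p):
    u,v=proj(f,p).astype(int);return cv2.resize(f['image'][v-50:v+50,u-33:u+33],None,fx=4,fy=4,interpolation=2)
p=[.573,-.229,.06];cv2.imwrite('pics/g6.png',np.hstack([c(T,p),c(S,p),c(S,[.5965,.2565,.03])]))
E
```

```text
t: 17.75
tool_pos: [0.5766, -0.2122, 0.0707]
eef_rot: [0.666, 0.555, 0.382, -0.321]
contact_force: [0.3, -0.0, 0.1]
opening: 0.999
grip_force: 0.0
t: 18.55
tool_pos: [0.5586, -0.3131, 0.1308]
eef_rot: [0.665, 0.555, 0.382, -0.322]
contact_force: [0.4, 0.6, -0.1]
opening: 0.998
grip_force: 0.0
```

View pics/g6.png

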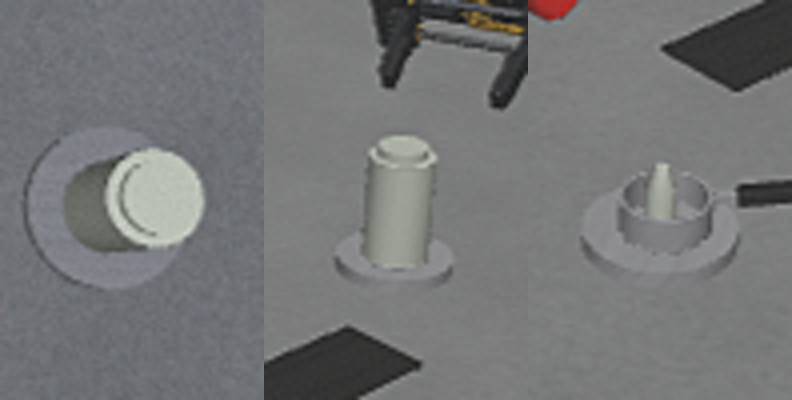

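The beaker stands upright, seated on the tall post's foot (side rim near (398,255)), and the ring lies flat round the short post (665,210). The gripper is clear of both.

```bash
python3 -c "
from station import manip
print(manip.close_job())"
```

```text
the job is handed in; nothing more can be done
None
```

I put the ring flat over the short post and seated the beaker upside down on the tall post's foot before letting go, then handed the job in at about 19 s; the hand-in returned no verdict, but the last pictures show both in place and the gripper clear.

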